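Tip a beech blank into the marking jig and stamp its end

TASK

Tip the tall beech blank standing in the marking jig over towards the stamp (a push near its top does it; do not lift it off the trough floor), so that it lies flat along the trough. Then slide it along the trough until its head presses the sprung stamp with about 12 N, keep that pressure for about a second and never press the stamp with more than 20 N. Back off, leaving the blank lying flat in the trough near the stamp and everything else on the bench undisturbed.

Things in the scene. Friction and masses are not known exactly. Their poses are not given: they have to be found in the camera images.
- jig: Plywood marking jig fixed to the bench: a trough 420 mm long, 128 wide. Origin: centre of its underside, on the bench; x runs along the trough to the stamp, z up. Trough floor 18 mm above the origin; two dark side walls (inner faces y = +-52) rise 28 mm above the floor from x = -210 to +165 mm. Open at the -x end. Wood slides on it with moderate friction that differs from job to job.
- stamp_post: Grey post fixed at the jig's +x end (at jig x = +193 mm), 34 x 100 x 75 mm tall. Origin: centre of its underside on the trough floor; axes as the jig's. On its trough side it carries a purple stamp (face 56 wide, 40 tall) that slides along the jig's x on a spring: 1.2 N per mm pushed in, from nothing at first touch, bottoming after 20 mm.
- stamp_line (a point): Point on the post's trough-side face, 17 mm in front of the post's origin and 37 above the trough floor, on the stamp's middle line. The free stamp face stands 24 to 44 mm in front of it (towards -x): a screw sets this differently each time and it is not measured, so it must be felt. Let go, the spring pushes the blank back by several mm.
- blank: Tall beech blank with two thin dark lines round it, 70 (its x) x 92 (y) x 190 mm tall (z), 0.6 to 1.0 kg, even density. It starts upright on the trough floor, its x within 0.04 rad of the jig's, its middle 75 to 100 mm inside the open end. Origin: centre of its foot face. Pushed below mid-height it may slide; it tips past balance at about 20 degrees, then falls by itself.
- blank_head (a point): Centre of the blank's head face (its top while standing), 190 mm from the foot along the blank's z. Once tipped this face looks at the stamp.
- glue: Bystander, leave alone (sizes in mm): white glue bottle with an orange cap, diameter 64, 190 tall; origin at its underside.
- dark_blank: Bystander, leave alone (sizes in mm): dark walnut block standing on end, 70 x 70 x 150 tall; origin at its underside.
- tub: Bystander, leave alone (sizes in mm): yellow plastic bowl, diameter 100, 80 tall; origin at its underside.
- ink_jar: Bystander, leave alone (sizes in mm): purple ink jar with a black lid, diameter 60, 75 tall; origin at its underside.
- brush: Bystander, leave alone (sizes in mm): hand brush lying on the bench, about 200 long; origin near its middle.
- driver: Bystander, leave alone (sizes in mm): red-handled screwdriver lying on the bench, about 200 long; origin near its middle.
- knob_part: Bystander, leave alone (sizes in mm): turned beech knob standing on the bench, diameter 52, 70 tall; origin at its underside.
Things that resemble listed ones, but are neither listed nor needed, are in the scene too. There is more than one size of the blank; the job needs the middle-sized.

How it is judged:
On the way, in this order (a step that is already met when the one before it is completed fails the run):
1. the blank is tipped over and lies flat along the trough, head towards the stamp (angle between the z axis of blank and the x axis of jig, either way round below 0.12 rad and angle between blank's own z axis and vertical between 1.5 and 1.64 rad and z of blank in the frame of jig between 0.047 and 0.059 m and x of blank_head in the frame of jig above 0.05 m and y of blank in the frame of jig between -0.016 and 0.016 m), for 0.2 s.
2. the lying blank's head presses the stamp with 7 to 17 N for half a second (all of step 1 and contact force between blank and stamp_post between 7 and 17 N), for 0.5 s.
At the end, for the whole second after the job is handed in: The blank lies flat in the trough (its long axis level within 0.07 rad and within 0.12 rad of the trough's, within 16 mm of the trough's middle line), its head 120 to 170 mm beyond the jig's origin along the trough (at the stamp, within its spring-back), at rest and released (all of step 1 and x of blank_head in the frame of jig between 0.12 and 0.17 m and linear speed of blank below 0.01 m/s and contact force between the fingers and blank below 0.1 N); the robot touches nothing.
It fails at once if the stamp is pressed with more than 22 N (contact force between blank and stamp_post above 22 N).
It fails at once if the blank is lifted off the trough floor (z of blank in the frame of jig above 0.08 m or (z of blank in the frame of jig above 0.03 m and angle between blank's own z axis and vertical below 0.15 rad)).
It fails at once if a bystander is moved by more than 20 mm (distance of any of glue, dark_blank, tub, ink_jar, brush, driver, knob_part from where it was at the start of the episode above 0.02 m).
It also fails if it takes over 72 s, if anything falls off the work surface, if the arm or the gripper's body presses on something with over 40 N, if the wrist force passes 120 N, or if a joint passes its speed limit or range.

ROBOT

A 6-joint arm with a two-finger parallel gripper is mounted at the origin on the work surface. World frame = base frame: x ahead of the robot, y to its left, z up, the work surface at z = 0. Lengths are in m, angles in rad, forces in N, time in s.
With the tool pointing down it reaches from about 0.35 to 0.925 m from the base axis. Payload 6.4 kg.
Tool frame: the origin (TCP) lies at the very end of the fingers, on their centre line; the grasp point (between the pads) lies 19 mm behind it; z points along the fingers, x is the direction in which the jaws open and shut, and the axes are right-handed (so a half turn about z gives the same grasp; the last joint's range is limited). The gripper opens to 85 mm and grips with 20 to 120 N. Pads are 22 mm wide; open, the fingers measure 114 mm over their backs; the gripper's body (76 mm by 85 mm) begins 54 mm behind the grasp point. The pads swing forward as they close: fully open they stand 13 mm farther back than shut.
Start: joints at [1.173, 0.245, 1.558, -0, 1.339, -0.174], TCP at [0.144, 0.634, 0.231] pointing down, gripper open.
Joint ranges: [-3.13, 3.13], [-1.02, 2.26], [0.13, 2.54], [-0.95, 4.09], [0.21, 2.88], [-2.74, 2.74]. Speed limits (rad/s): [2.57, 2.57, 3.14, 3.14, 3.14, 3.14].

INTERFACE

Orientations are given as a rotation vector (axis times angle).
In Python, from workcell import sensors, vision, finish_job, spotter gives the robot as it stands.
- The arm moves only by the shell command python3 -m creep 'ROWS' [FORCE]. ROWS is JSON, a list of rows, each an object of numbers: "grip": the opening, from -1 (shut) to 1 (fully open), so that 0 is half open; "dx", "dy", "dz": the shift along the tool's x, y, z in mm; "turn": the turn about the tool's z in rad. A call has exactly 10 rows; each row shifts and turns the pose as measured when the row begins, along the tool's axes as they then stand; what a row does not reach is not made up. A row lasts 1/10 s, in which the tool goes at most 50 mm and 8.59 degrees, less where a joint would pass 70% of its speed; a pose out of reach is approached as far as the arm can. A call is refused whole if a number of a shift passes 50 or a number of a turn 0.15, either way. A call with a gripper value outside its range is refused whole. The fingers move at their own pace and stop on an object; FORCE is the grip in N (left out, the last holds). Time passes only in rows, so rows that do not move let the fingers close, or fill a call up. It gives the time, the measured TCP pose, the force and the opening at its end, in the units of the state.
- sensors.state(): the state, without advancing time (a new reading comes with each control period).
- vision.capture(name): name is "side" or "top"; returns (picture, depth): 420x560x3 uint8, blue, green, red; 420x560 float32, m along the optical axis (not along the pixel's ray), 0 where there is no reading.
- vision.camera_info(name): a dict with "mtx" (3x3 intrinsics, pixels), "k1" (the pictures are not rectified: a ray, as slopes to the right and down, at radius r is drawn at 1 + k1 r^2 times it, then the intrinsics apply), "R" (3x3) and "t" (3): a world point X has camera coordinates R X + t. Camera axes: x right, y down, z forward; pixel columns grow to the right and rows downward; lengths in m; the calibration is good to about 2 mm. A picture is of the moment at which its call begins. camera_info takes no time and is no camera call.
- finish_job(): hands the job in, once; it reports no verdict.
Trained networks look in the newest picture that a camera, given by its name, has taken for a name from the list of things; names that differ only in an ending like _2 or _b are one class to them, and where a whole thing is asked for, a point or a joint stands for the part that bears it (a point fixed in the world has none). Each returns a list of dicts, best first, with "p" (0 to 1); they miss things now and then, are a little off and sometimes report something else, mostly with a low value. They report only what shows in the picture. A call takes as long as a camera call. They do not tell look-alikes from the thing itself.
- spotter.find_in(camera, target): "at" ([row, column] in pixels, amid what is visible of it).
- spotter.trace(camera, target): "region" (420x560 bool, what is visible of it) and "at" ([row, column] in pixels, amid what is visible of it).
The state is a dict: "clock": time; "q": joint angles; "joint_velocities": joint speeds; "effort": joint torques, N m; "tool_pos": TCP position; "tcp_rot": TCP orientation; "contact_force": force on the tool from outside, world axes, zero at the start; "moment": the same for the moment, N m; "gripper_width": finger opening in m.
Only numpy, scipy, OpenCV 4.12 (cv2) and the standard library are available. Lean on these libraries where they do the work, as an engineer would, in place of code of your own. Each camera call takes 0.05 s, during which the arm holds its last target.

## Working session

There is one attempt and no reset: what is moved stays moved. The work goes in short steps, Python scripts to look and compute and a shell command to move; the robot and the scene stay as the last step left them, time stands still between calls to the robot, and variables do not carry over. Pictures are saved under pics/ and viewed, and the job is handed in when it is done.

```bash
mkdir -p pics; ls; cat > h.py <<'E'
import numpy as np,cv2
from workcell import sensors,vision,spotter
def cap(n,f=None):
    im,d=vision.capture(n)
    if f: cv2.imwrite('pics/'+f,im)
    return im,d
def world(n,d):
    c=vision.camera_info(n);K=np.array(c['mtx']);H,W=d.shape
    v,u=np.mgrid[:H,:W]
    p=np.stack([u,v],-1).reshape(-1,1,2).astype(float)
    k=np.array([c['k1'],0,0,0,0])
    xy=cv2.undistortPoints(p,K,k).reshape(H,W,2)
    X=np.dstack([xy*d[...,None],d])
    R=np.array(c['R']);t=np.array(c['t']).ravel()
    return (X-t)@R
E
python3 - <<'E'
from h import *
print(sensors.state())
for n in('side','top'):
    im,d=cap(n,n+'1.png'); np.save(n+'.npy',d)
    c=vision.camera_info(n);print(n,c)
    for o in('blank','jig','stamp_post'):
        r=spotter.find_in(n,o);print(o,r)
E
```

```text
pics
{'clock': 0.0, 'q': array([ 1.17290737e+00,  2.45829448e-01,  1.55905470e+00,  4.13506107e-05,
        1.33870144e+00, -1.74101895e-01]), 'joint_velocities': array([0.00160078, 0.00035576, 0.00122367, 0.00027345, 0.0004084 ,
       0.00153349]), 'effort': array([ 1.95432053e-04, -4.29487252e+01, -3.26138592e+01, -2.13263536e-05,
        5.10783226e-03,  1.28229945e-05]), 'tool_pos': array([0.14400973, 0.63325708, 0.23014863]), 'tcp_rot': array([ 2.45488613,  1.95891724, -0.00277761]), 'contact_force': array([-0.25641738,  0.0600269 , -0.47187583]), 'moment': array([-0.03395124,  0.01076468,  0.00705816]), 'gripper_width': 0.08567650305556161}
side {'mtx': array([[452.69554281,   0.        , 273.71976188],
       [  0.        , 452.69554281, 212.3558471 ],
       [  0.        ,   0.        ,   1.        ]]), 'k1': -0.0509563894645393, 'R': array([[-0.98492363, -0.17180944,  0.0201734 ],
       [-0.12850748,  0.64860203, -0.7502008 ],
       [ 0.11580707, -0.74148292, -0.66090226]]), 't': array([0.48275631, 0.1680715 , 1.19552604])}
blank [{'at': [210.5, 254.6], 'p': 0.91}, {'at': [147.9, 384.1], 'p': 0.8}, {'at': [239.9, 311.8], 'p': 0.61}, {'at': [319.2, 228.2], 'p': 0.35}]
jig [{'at': [287.7, 238.2], 'p': 0.82}]
stamp_post [{'at': [317.2, 230.8], 'p': 0.77}]
top {'mtx': array([[405.55113136,   0.        , 280.71073139],
       [  0.        , 405.55113136, 214.86458253],
       [  0.        ,   0.        ,   1.        ]]), 'k1': -0.11379441106953196, 'R': array([[-0.00872388, -0.99995511,  0.00369874],
       [-0.98901689,  0.00808257, -0.1475814 ],
       [ 0.14754488, -0.0049456 , -0.989043  ]]), 't': array([-0.01059754,  0.52976964,  1.27046912])}
blank [{'at': [256.7, 275.1], 'p': 0.87}, {'at': [200.9, 283.7], 'p': 0.57}, {'at': [320.5, 407.8], 'p': 0.55}]
jig [{'at': [209.9, 242.1], 'p': 0.94}]
stamp_post [{'at': [208.9, 189.0], 'p': 0.92}, {'at': [201.8, 284.5], 'p': 0.41}]
```

View pics/side1.png

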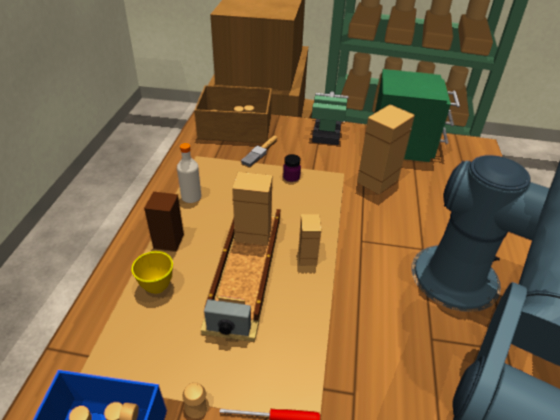

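View pics/top1.png

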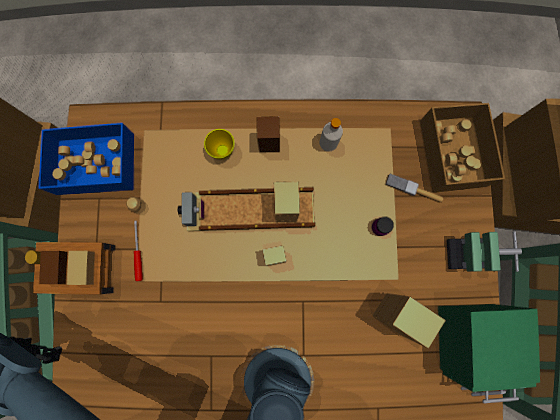

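The blank stands in the trough (side about (207,253), top about (200,287)). The stamp post is at the trough's left end in the top view (209,189), towards world +y. The two other blanks, the small one at top (257,274) and the large one at (322,417), are look-alikes. Next I measure poses.

```bash
python3 - <<'E'
from h import *
d=np.load('top.npy');P=world('top',d)
im=cv2.imread('pics/top1.png')
# region near jig
sub=np.zeros(d.shape,bool);sub[180:238,172:325]=True
def st(m,name):
    Q=P[m];print(name,len(Q),Q.min(0).round(3),Q.max(0).round(3),np.median(Q,0).round(3))
z=P[...,2]
st(sub&(z>.195)&(z<.23),'blanktop')
st(sub&(z>.085)&(z<.105),'posttop')
st(sub&(z>.04)&(z<.052),'walltops')
st(sub&(z>.012)&(z<.025),'floor')
for nm,m in(('blank',sub&(z>.195)&(z<.23)),('walls',sub&(z>.04)&(z<.052)&(P[...,1]<.16)),('floor',sub&(z>.012)&(z<.025)),('post',sub&(z>.085)&(z<.105))):
    r=cv2.minAreaRect((P[m][:,:2]*1000).astype(np.float32));print(nm,r)
m=sub&(z>.04)&(z<.052)
Q=P[m]
for lo,hi in((.45,.51),(.55,.62)):
    q=Q[(Q[:,0]>lo)&(Q[:,0]<hi)&(Q[:,1]<.15)]; 
    if len(q)>5: print('wall',len(q),np.polyfit(q[:,1],q[:,0],1),q[:,1].min(),q[:,1].max(),q[:,0].mean())
E
```

```text
blanktop 807 [ 0.509 -0.066  0.195] [0.603 0.004 0.216] [ 0.555 -0.03   0.209]
posttop 364 [ 0.498 -0.065  0.086] [0.597 0.295 0.104] [0.542 0.276 0.094]
walltops 833 [ 0.485 -0.122  0.04 ] [0.62  0.29  0.052] [0.502 0.09  0.047]
floor 2791 [ 0.485 -0.132  0.012] [0.613 0.293 0.025] [0.553 0.105 0.019]
blank ((555.8960571289062, -30.25720977783203), (93.32903289794922, 69.89608764648438), 1.6489332914352417)
walls ((555.1699829101562, 18.656837463378906), (129.1506805419922, 282.0240783691406), 1.4558558464050293)
floor ((548.167236328125, 80.48902893066406), (424.81536865234375, 127.86915588378906), 89.85672760009766)
post ((552.9049682617188, 115.5439453125), (97.71173095703125, 357.7475891113281), 1.9773457050323486)
wall 325 [-0.02574409  0.49716266] -0.12188571405237016 0.14815031909702311 0.49680686252599565
wall 229 [-0.0213535   0.61252343] -0.12084655193929343 0.1490520497305575 0.6117895950137955
```

```bash
python3 - <<'E'
import cv2
im=cv2.imread('pics/top1.png');cv2.imwrite('pics/t1z.png',cv2.resize(im[160:270,150:340],None,fx=4,fy=4,interpolation=cv2.INTER_CUBIC))
E
```

```text
(no output)
```

View pics/t1z.png

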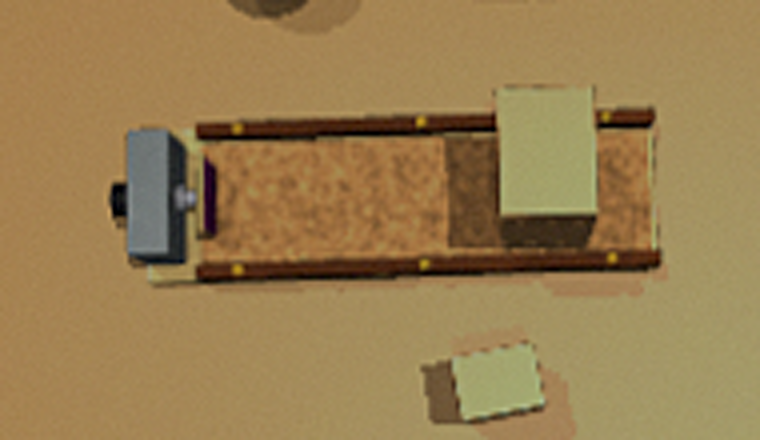

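```bash
python3 -m creep '[{"turn":0.147,"dz":-10,"grip":0},{"turn":0.147,"dz":-10,"grip":0},{"turn":0.147,"dz":-10,"grip":0},{"turn":0.147,"dz":-10,"grip":0},{"turn":0.147,"dz":-10,"grip":0},{"turn":0.147,"dz":-10,"grip":0},{"turn":0.147,"dz":-10,"grip":0},{"turn":0.147,"dz":-10,"grip":0},{"turn":0.147,"dz":-10,"grip":0},{"dz":0,"grip":0}]' 40
cat > s.py <<'E'
from h import *
from scipy.spatial.transform import Rotation as R
s=sensors.state();r=R.from_rotvec(s['tcp_rot']).as_matrix()
a=np.arctan2(r[1,0],r[0,0]);J=np.array([.5548-.0235*.083,.083]);ux=np.array([-.0235,1]);uy=np.array([-1,-.0235])
p=s['tool_pos'];d=p[:2]-J
print('t',s['clock'],'pos',p.round(4),'yaw',a.round(4),'jigxy',(d@ux).round(4),(d@uy).round(4),'F',s['contact_force'].round(2),'w',s['gripper_width'].round(4),'q',s['q'].round(2))
E
python3 s.py
```

```text
schema error: expected keys grip, dx, dy, dz, turn
Traceback (most recent call last):
  File "s.py", line 6, in <module>
    print('t',s['clock'],'pos',p.round(4),'yaw',a.round(4),'jigxy',(d@ux).round(4),(d@uy).round(4),'F',s['contact_force'].round(2),'w',s['gripper_width'].round(4),'q',s['q'].round(2))
                                                                                                                                       ^^^^^^^^^^^^^^^^^^^^^^^^
AttributeError: 'float' object has no attribute 'round'
```

All keys are required in every row.

```bash
sed -i "s/s\['gripper_width'\].round(4)/s['gripper_width']/" s.py
python3 -m creep '[{"grip":0,"dx":0,"dy":0,"dz":-10,"turn":0.147},{"grip":0,"dx":0,"dy":0,"dz":-10,"turn":0.147},{"grip":0,"dx":0,"dy":0,"dz":-10,"turn":0.147},{"grip":0,"dx":0,"dy":0,"dz":-10,"turn":0.147},{"grip":0,"dx":0,"dy":0,"dz":-10,"turn":0.147},{"grip":0,"dx":0,"dy":0,"dz":-10,"turn":0.147},{"grip":0,"dx":0,"dy":0,"dz":-10,"turn":0.147},{"grip":0,"dx":0,"dy":0,"dz":-10,"turn":0.147},{"grip":0,"dx":0,"dy":0,"dz":-10,"turn":0.147},{"grip":0,"dx":0,"dy":0,"dz":0,"turn":0}]' 40
python3 s.py
```

```text
clock: 1.4
tool_pos: [0.144, 0.6332, 0.3236]
tcp_rot: [3.139, -0.01, -0.001]
contact_force: [-0.3, 0.9, -0.5]
gripper_width: 0.0428
t 1.4 pos [0.144  0.6332 0.3236] yaw -0.0061 jigxy 0.5598 0.3959 F [-0.3   0.89 -0.5 ] w 0.04280349489381969 q [ 1.17  0.19  1.46 -0.    1.5   1.18]
```

```bash

python3 -m creep '[{"grip":0,"dx":21,"dy":38,"dz":0,"turn":-0.03},{"grip":0,"dx":21,"dy":38,"dz":0,"turn":0},{"grip":0,"dx":21,"dy":38,"dz":0,"turn":0},{"grip":0,"dx":21,"dy":38,"dz":0,"turn":0},{"grip":0,"dx":21,"dy":38,"dz":0,"turn":0},{"grip":0,"dx":21,"dy":38,"dz":0,"turn":0},{"grip":0,"dx":21,"dy":38,"dz":0,"turn":0},{"grip":0,"dx":21,"dy":38,"dz":0,"turn":0},{"grip":0,"dx":21,"dy":38,"dz":0,"turn":0},{"grip":0,"dx":21,"dy":38,"dz":0,"turn":0}]'
python3 s.py
```

```text
clock: 2.4
tool_pos: [0.3721, 0.2508, 0.3176]
tcp_rot: [3.134, 0.112, -0.006]
contact_force: [1.9, -0.4, 0.9]
gripper_width: 0.0426
t 2.4 pos [0.3721 0.2508 0.3176] yaw 0.0715 jigxy 0.1721 0.1768 F [ 1.9  -0.36  0.87] w 0.042590843387813285 q [ 0.34 -0.31  1.94 -0.    1.51  0.27]
```

```bash

python3 -m creep '[{"grip":0,"dx":15,"dy":38,"dz":0,"turn":0.02},{"grip":0,"dx":15,"dy":38,"dz":0,"turn":0.02},{"grip":0,"dx":17,"dy":38,"dz":0,"turn":0.02},{"grip":0,"dx":17,"dy":38,"dz":0,"turn":0.01},{"grip":0,"dx":17,"dy":38,"dz":0,"turn":0.01},{"grip":0,"dx":17,"dy":38,"dz":0,"turn":0},{"grip":0,"dx":17,"dy":38,"dz":0,"turn":0},{"grip":0,"dx":17,"dy":38,"dz":0,"turn":0},{"grip":0,"dx":17,"dy":38,"dz":0,"turn":0},{"grip":0,"dx":17,"dy":20,"dz":0,"turn":0}]'
python3 s.py
```

```text
clock: 3.4
tool_pos: [0.5501, -0.1255, 0.3135]
tcp_rot: [3.137, 0.03, -0.009]
contact_force: [-0.5, 0.6, 0.8]
gripper_width: 0.0427
t 3.4 pos [ 0.5501 -0.1255  0.3135] yaw 0.0189 jigxy -0.2084 0.0077 F [-0.51  0.55  0.76] w 0.04273885552087391 q [-0.42 -0.01  1.69 -0.01  1.47 -0.44]
```

```bash

python3 -m creep '[{"grip":0,"dx":4,"dy":0,"dz":15,"turn":0},{"grip":0,"dx":3,"dy":0,"dz":15,"turn":0},{"grip":0,"dx":0,"dy":0,"dz":15,"turn":0},{"grip":0,"dx":0,"dy":0,"dz":15,"turn":0},{"grip":0,"dx":0,"dy":0,"dz":15,"turn":0},{"grip":0,"dx":0,"dy":0,"dz":15,"turn":0},{"grip":0,"dx":0,"dy":0,"dz":15,"turn":0},{"grip":0,"dx":0,"dy":0,"dz":15,"turn":0},{"grip":0,"dx":0,"dy":0,"dz":15,"turn":0},{"grip":0,"dx":0,"dy":0,"dz":2,"turn":0}]'
python3 s.py; python3 -c "
from h import *
cap('side','s2.png');cap('top','t2.png')"
```

```text
clock: 4.4
tool_pos: [0.5525, -0.1218, 0.1605]
tcp_rot: [3.141, 0.047, -0.021]
contact_force: [-0.4, 0.1, -0.1]
gripper_width: 0.0426
t 4.4 pos [ 0.5525 -0.1218  0.1605] yaw 0.0302 jigxy -0.2048 0.0052 F [-0.4   0.07 -0.1 ] w 0.04258623884502249 q [-0.41  0.13  1.82 -0.01  1.2  -0.44]
```

View pics/s2.png

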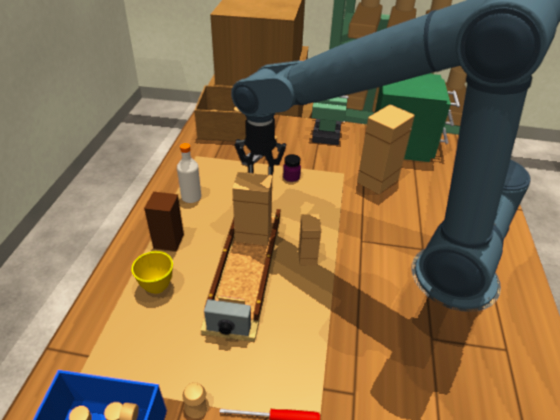

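```bash

python3 -m creep '[{"grip":0,"dx":4,"dy":0,"dz":-15,"turn":0.006},{"grip":0,"dx":0,"dy":0,"dz":-15,"turn":0},{"grip":0,"dx":0,"dy":-10,"dz":0,"turn":0},{"grip":0,"dx":0,"dy":-10,"dz":0,"turn":0},{"grip":0,"dx":0,"dy":-6,"dz":0,"turn":0},{"grip":0,"dx":0,"dy":-6,"dz":0,"turn":0},{"grip":0,"dx":0,"dy":-6,"dz":0,"turn":0},{"grip":0,"dx":0,"dy":-6,"dz":0,"turn":0},{"grip":0,"dx":0,"dy":-6,"dz":0,"turn":0},{"grip":0,"dx":0,"dy":-6,"dz":0,"turn":0}]'
python3 s.py
```

```text
clock: 5.5
tool_pos: [0.5592, -0.0627, 0.2001]
tcp_rot: [3.134, 0.038, -0.003]
contact_force: [0.4, -0.8, 1.1]
gripper_width: 0.0425
t 5.5 pos [ 0.5592 -0.0627  0.2001] yaw 0.0245 jigxy -0.1459 -0.0029 F [ 0.38 -0.8   1.06] w 0.04251316674059602 q [-0.31  0.07  1.81 -0.01  1.26 -0.33]
```

```bash
python3 -c "
from h import *
im,d=cap('side')
cv2.imwrite('pics/s3.png',cv2.resize(im[120:270,180:330],None,fx=4,fy=4))"
```

```text
(no output)
```

View pics/s3.png

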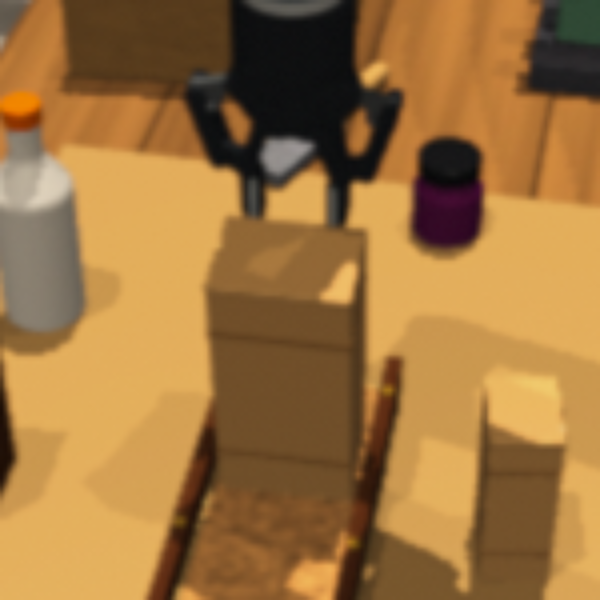

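The fingertips stand right at the blank's top back edge, too high to push reliably. I back off, lower 25 mm and push again.

```bash

python3 -m creep '[{"grip":0,"dx":0,"dy":15,"dz":0,"turn":0},{"grip":0,"dx":0,"dy":10,"dz":0,"turn":0},{"grip":0,"dx":-3,"dy":0,"dz":9,"turn":0},{"grip":0,"dx":0,"dy":0,"dz":9,"turn":0},{"grip":0,"dx":0,"dy":0,"dz":6,"turn":0},{"grip":0,"dx":0,"dy":0,"dz":0,"turn":0},{"grip":0,"dx":0,"dy":-6,"dz":0,"turn":0},{"grip":0,"dx":0,"dy":-6,"dz":0,"turn":0},{"grip":0,"dx":0,"dy":-6,"dz":0,"turn":0},{"grip":0,"dx":0,"dy":-5,"dz":0,"turn":0}]'
python3 s.py
```

```text
clock: 6.55
tool_pos: [0.5552, -0.0653, 0.1729]
tcp_rot: [3.135, 0.037, -0.006]
contact_force: [-0.3, -1.9, 2.3]
gripper_width: 0.0427
t 6.55 pos [ 0.5552 -0.0653  0.1729] yaw 0.0236 jigxy -0.1484 0.0011 F [-0.34 -1.85  2.34] w 0.042696319329298134 q [-0.32  0.1   1.84 -0.01  1.21 -0.34]
```

```bash

python3 -m creep '[{"grip":0,"dx":0,"dy":-5,"dz":0,"turn":0},{"grip":0,"dx":0,"dy":-5,"dz":0,"turn":0},{"grip":0,"dx":0,"dy":-5,"dz":0,"turn":0},{"grip":0,"dx":0,"dy":-5,"dz":0,"turn":0},{"grip":0,"dx":0,"dy":-5,"dz":0,"turn":0},{"grip":0,"dx":0,"dy":-5,"dz":0,"turn":0},{"grip":0,"dx":0,"dy":-4,"dz":0,"turn":0},{"grip":0,"dx":0,"dy":-2,"dz":0,"turn":0},{"grip":0,"dx":0,"dy":0,"dz":0,"turn":0},{"grip":0,"dx":0,"dy":0,"dz":0,"turn":0}]'
python3 s.py; python3 -c "
from h import *
im,d=cap('side')
cv2.imwrite('pics/s4.png',cv2.resize(im[120:270,180:330],None,fx=4,fy=4))"
```

```text
clock: 7.55
tool_pos: [0.5542, -0.0238, 0.1727]
tcp_rot: [3.137, 0.039, -0.006]
contact_force: [-0.2, -0.9, -0.1]
gripper_width: 0.0432
t 7.55 pos [ 0.5542 -0.0238  0.1727] yaw 0.0252 jigxy -0.1069 0.0012 F [-0.24 -0.9  -0.11] w 0.043178316453436234 q [-0.25  0.09  1.85 -0.01  1.21 -0.27]
```

View pics/s4.png

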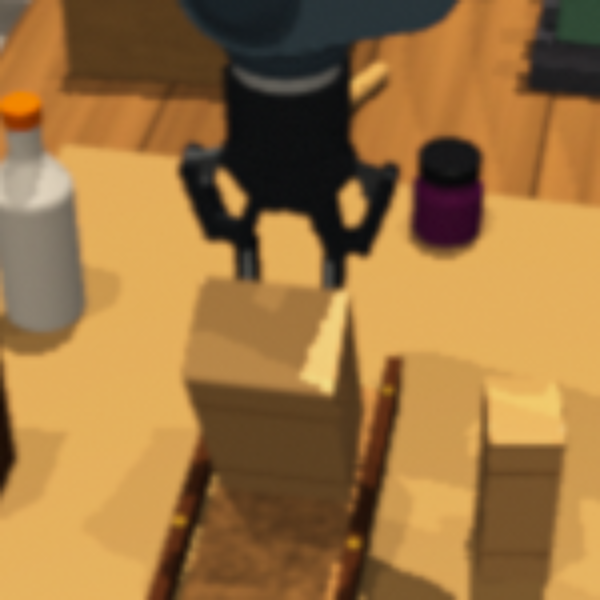

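The blank has tipped about 15° without visible sliding. I keep pushing slowly past balance.

```bash

python3 -m creep '[{"grip":0,"dx":0,"dy":-5,"dz":0,"turn":0},{"grip":0,"dx":0,"dy":-5,"dz":0,"turn":0},{"grip":0,"dx":0,"dy":-5,"dz":0,"turn":0},{"grip":0,"dx":0,"dy":-5,"dz":0,"turn":0},{"grip":0,"dx":0,"dy":-3,"dz":0,"turn":0},{"grip":0,"dx":0,"dy":0,"dz":0,"turn":0},{"grip":0,"dx":0,"dy":0,"dz":0,"turn":0},{"grip":0,"dx":0,"dy":0,"dz":0,"turn":0},{"grip":0,"dx":0,"dy":0,"dz":0,"turn":0},{"grip":0,"dx":0,"dy":0,"dz":0,"turn":0}]'
python3 s.py; python3 -c "
from h import *
im,d=cap('side')
cv2.imwrite('pics/s5.png',cv2.resize(im[150:340,150:340],None,fx=3,fy=3))"
```

```text
clock: 8.6
tool_pos: [0.5536, 0.0009, 0.1726]
tcp_rot: [3.138, 0.039, -0.006]
contact_force: [-0.6, -0.1, -0.4]
gripper_width: 0.0428
t 8.6 pos [0.5536 0.0009 0.1726] yaw 0.0245 jigxy -0.0821 0.0012 F [-0.61 -0.08 -0.4 ] w 0.04282427344838084 q [-0.2   0.08  1.85 -0.    1.21 -0.22]
```

View pics/s5.png

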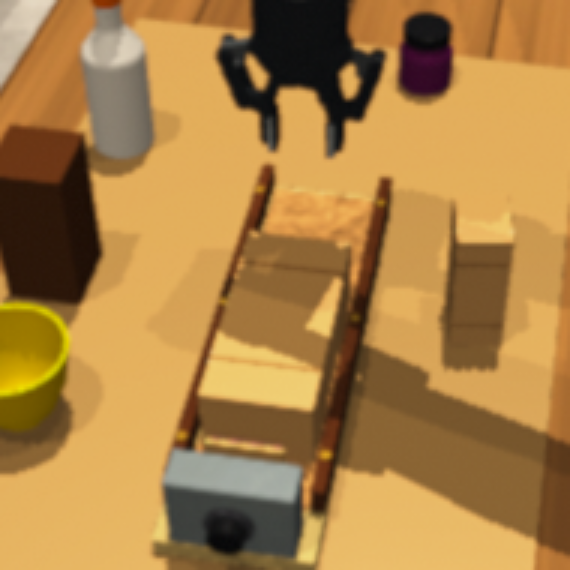

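The blank lies flat in the trough. I measure it while backing the tool off.

```bash

python3 -m creep '[{"grip":0,"dx":0,"dy":15,"dz":0,"turn":0},{"grip":0,"dx":0,"dy":15,"dz":0,"turn":0},{"grip":0,"dx":0,"dy":15,"dz":0,"turn":0},{"grip":0,"dx":0,"dy":15,"dz":0,"turn":0},{"grip":0,"dx":0,"dy":10,"dz":0,"turn":0},{"grip":0,"dx":0,"dy":0,"dz":10,"turn":0},{"grip":0,"dx":0,"dy":0,"dz":12,"turn":0},{"grip":0,"dx":0,"dy":0,"dz":12,"turn":0},{"grip":0,"dx":0,"dy":0,"dz":12,"turn":0},{"grip":0,"dx":0,"dy":0,"dz":0,"turn":0}]'
python3 s.py; cat > m.py <<'E'
from h import *
J=np.array([.5548-.0235*.083,.083]);ux=np.array([-.0235,1]);uy=np.array([-1,-.0235])
for n in('side','top'):
    im,d=cap(n);cv2.imwrite('pics/m_%s_%d.png'%(n,round(sensors.state()['clock']*100)),im)
    P=world(n,d);D=P[...,:2]-J;jx=D@ux;jy=D@uy;z=P[...,2]
    m=(abs(z-.089)<.007)&(abs(jy)<.06)&(jx>-.13)&(jx<.172)
    m=cv2.erode(m.astype(np.uint8),np.ones((2,2)))>0
    q=np.c_[jx[m],jy[m]]*1000;r=cv2.minAreaRect(q.astype(np.float32))
    print(n,len(q),'x',np.percentile(q[:,0],[0,.5,99.5,100]).round(1),'y',np.percentile(q[:,1],[1,50,99]).round(1),r,z[m].mean())
    m=(abs(jy)<.025)&(z>.03)&(z<.078)&(jx>.08)&(jx<.18)
    print(' lower pts x',np.percentile(jx[m],[1,10,50,90,99]).round(4) if m.any() else None,m.sum())
E
python3 m.py
```

```text
clock: 9.65
tool_pos: [0.554, -0.0766, 0.1215]
tcp_rot: [3.138, 0.035, -0.01]
contact_force: [-0.3, 0.1, -0.3]
gripper_width: 0.0428
t 9.65 pos [ 0.554  -0.0766  0.1215] yaw 0.0224 jigxy -0.1596 0.0026 F [-0.32  0.09 -0.31] w 0.04281536926406211 q [-0.34  0.17  1.87 -0.01  1.12 -0.36]
side 2010 x [-65.1 -60.2 124.4 126.6] y [-40.7   3.   46.5] ((30.763778686523438, 2.5707015991210938), (191.68751525878906, 89.0049819946289), 0.06309644132852554) 0.0874387110434753
 lower pts x [0.1212 0.1223 0.1244 0.1603 0.1622] 335
top 1642 x [-65.5 -64.7 120.  120.4] y [-41.5   1.7  45.9] ((27.42890167236328, 1.7665596008300781), (185.97247314453125, 89.59979248046875), 0.17842938005924225) 0.08910601484021234
 lower pts x [0.1499 0.1507 0.1569 0.1788 0.1796] 125
```

```bash

python3 -m creep '[{"grip":0,"dx":0,"dy":0,"dz":11,"turn":0},{"grip":0,"dx":2,"dy":0,"dz":11,"turn":0},{"grip":0,"dx":0,"dy":0,"dz":11,"turn":0},{"grip":0,"dx":0,"dy":0,"dz":11,"turn":0},{"grip":0,"dx":0,"dy":0,"dz":11,"turn":0},{"grip":0,"dx":0,"dy":0,"dz":10,"turn":0},{"grip":0,"dx":0,"dy":0,"dz":4,"turn":0},{"grip":0,"dx":0,"dy":0,"dz":0,"turn":0},{"grip":0,"dx":0,"dy":0,"dz":0,"turn":0},{"grip":0,"dx":0,"dy":0,"dz":0,"turn":0}]'
python3 s.py
```

```text
clock: 10.75
tool_pos: [0.5582, -0.0771, 0.0492]
tcp_rot: [3.136, 0.037, -0.002]
contact_force: [-0.3, -0.6, 0.6]
gripper_width: 0.0426
t 10.75 pos [ 0.5582 -0.0771  0.0492] yaw 0.0233 jigxy -0.1602 -0.0016 F [-0.26 -0.6   0.59] w 0.04264682243302746 q [-0.34  0.28  1.88 -0.01  0.98 -0.36]
```

```bash

python3 -m creep '[{"grip":0,"dx":-2,"dy":-8,"dz":0,"turn":0},{"grip":0,"dx":0,"dy":-8,"dz":2,"turn":0},{"grip":0,"dx":0,"dy":-8,"dz":0,"turn":0},{"grip":0,"dx":0,"dy":-8,"dz":0,"turn":0},{"grip":0,"dx":0,"dy":-8,"dz":0,"turn":0},{"grip":0,"dx":0,"dy":-8,"dz":0,"turn":0},{"grip":0,"dx":0,"dy":-6,"dz":0,"turn":0},{"grip":0,"dx":0,"dy":-5,"dz":0,"turn":0},{"grip":0,"dx":0,"dy":-4,"dz":0,"turn":0},{"grip":0,"dx":0,"dy":0,"dz":0,"turn":0}]'
python3 s.py
```

```text
clock: 11.75
tool_pos: [0.5554, -0.0078, 0.0483]
tcp_rot: [3.136, 0.039, 0.003]
contact_force: [-0.1, 0.4, 0.3]
gripper_width: 0.0433
t 11.75 pos [ 0.5554 -0.0078  0.0483] yaw 0.0249 jigxy -0.0908 -0.0004 F [-0.15  0.39  0.29] w 0.043286389236972866 q [-0.22  0.27  1.9  -0.01  0.97 -0.24]
```

```bash

python3 -m creep '[{"grip":0,"dx":0,"dy":-2,"dz":0,"turn":0},{"grip":0,"dx":0,"dy":-2,"dz":0,"turn":0},{"grip":0,"dx":0,"dy":-2,"dz":0,"turn":0},{"grip":0,"dx":0,"dy":-2,"dz":0,"turn":0},{"grip":0,"dx":0,"dy":-2,"dz":0,"turn":0},{"grip":0,"dx":0,"dy":-2,"dz":0,"turn":0},{"grip":0,"dx":0,"dy":-2,"dz":0,"turn":0},{"grip":0,"dx":0,"dy":-2,"dz":0,"turn":0},{"grip":0,"dx":0,"dy":-2,"dz":0,"turn":0},{"grip":0,"dx":0,"dy":-2,"dz":0,"turn":0}]'
python3 s.py
python3 -m creep '[{"grip":0,"dx":0,"dy":-1,"dz":0,"turn":0},{"grip":0,"dx":0,"dy":-1,"dz":0,"turn":0},{"grip":0,"dx":0,"dy":-1,"dz":0,"turn":0},{"grip":0,"dx":0,"dy":-1,"dz":0,"turn":0},{"grip":0,"dx":0,"dy":-1,"dz":0,"turn":0},{"grip":0,"dx":0,"dy":-1,"dz":0,"turn":0},{"grip":0,"dx":0,"dy":-1,"dz":0,"turn":0},{"grip":0,"dx":0,"dy":-1,"dz":0,"turn":0},{"grip":0,"dx":0,"dy":-1,"dz":0,"turn":0},{"grip":0,"dx":0,"dy":-1,"dz":0,"turn":0}]'
python3 s.py
```

```text
clock: 12.75
tool_pos: [0.5553, 0.0107, 0.0483]
tcp_rot: [3.131, 0.038, 0.003]
contact_force: [-0.5, -3.9, 0.1]
gripper_width: 0.0425
t 12.75 pos [0.5553 0.0107 0.0483] yaw 0.0242 jigxy -0.0724 -0.0007 F [-0.47 -3.87  0.1 ] w 0.04245919214473883 q [-0.18  0.27  1.9  -0.01  0.97 -0.2 ]
clock: 13.75
tool_pos: [0.5552, 0.0211, 0.0484]
tcp_rot: [3.131, 0.038, 0.004]
contact_force: [0.5, -4.6, -1.1]
gripper_width: 0.0427
t 13.75 pos [0.5552 0.0211 0.0484] yaw 0.024 jigxy -0.0619 -0.0009 F [ 0.46 -4.59 -1.09] w 0.04267068715264245 q [-0.16  0.27  1.9  -0.01  0.97 -0.18]
```

```bash
python3 m.py; python3 - <<'E'
import cv2,glob
for n in('side','top'):
    f=sorted(glob.glob('pics/m_%s_*'%n),key=lambda s:int(s.split('_')[-1][:-4]))[-1];im=cv2.imread(f)
    im=im[220:340,190:290] if n=='side' else im[160:270,170:320]
    cv2.imwrite('pics/z1%s.png'%n,cv2.resize(im,None,fx=5,fy=5,interpolation=cv2.INTER_CUBIC))
E
```

```text
side 2088 x [-64.8 -50.3 140.9 142.6] y [-41.5   2.8  45.8] ((38.91618347167969, 1.745697021484375), (89.039794921875, 207.4265899658203), 89.95487213134766) 0.08743373836326405
 lower pts x [0.1367 0.1391 0.1417 0.161  0.1628] 219
top 809 x [ 31.1  34.4 135.9 136.2] y [-42.4  -1.4  45.4] ((83.87651062011719, 1.3294792175292969), (89.45193481445312, 105.03091430664062), 89.6321029663086) 0.08905655727898308
 lower pts x [0.1502 0.1507 0.1642 0.1789 0.1795] 122
```

View pics/z1side.png

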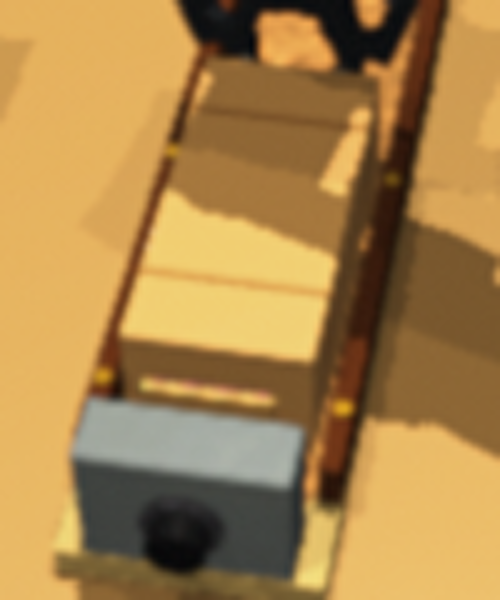

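View pics/z1top.png

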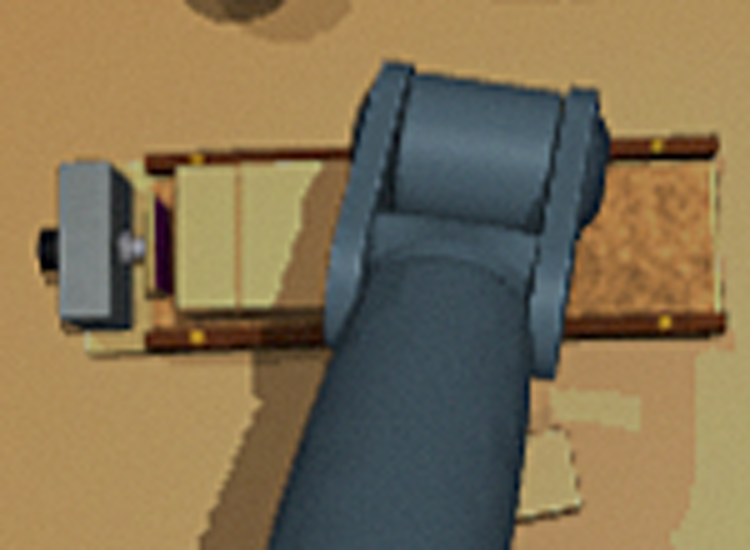

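The blank's head is at about jig x = 0.14. The purple stamp face is a few mm ahead (top zoom: head edge at col 175, stamp at 155–172). I advance in small steps.

```bash

python3 -m creep '[{"grip":0,"dx":0,"dy":-1,"dz":0,"turn":0},{"grip":0,"dx":0,"dy":-1,"dz":0,"turn":0},{"grip":0,"dx":0,"dy":-1,"dz":0,"turn":0},{"grip":0,"dx":0,"dy":-0.5,"dz":0,"turn":0},{"grip":0,"dx":0,"dy":-0.5,"dz":0,"turn":0},{"grip":0,"dx":0,"dy":-0.5,"dz":0,"turn":0},{"grip":0,"dx":0,"dy":-0.5,"dz":0,"turn":0},{"grip":0,"dx":0,"dy":-0.5,"dz":0,"turn":0},{"grip":0,"dx":0,"dy":-0.5,"dz":0,"turn":0},{"grip":0,"dx":0,"dy":-0.5,"dz":0,"turn":0}]'
python3 s.py
python3 -m creep '[{"grip":0,"dx":0,"dy":-0.4,"dz":0,"turn":0},{"grip":0,"dx":0,"dy":-0.4,"dz":0,"turn":0},{"grip":0,"dx":0,"dy":-0.4,"dz":0,"turn":0},{"grip":0,"dx":0,"dy":-0.4,"dz":0,"turn":0},{"grip":0,"dx":0,"dy":-0.4,"dz":0,"turn":0},{"grip":0,"dx":0,"dy":-0.4,"dz":0,"turn":0},{"grip":0,"dx":0,"dy":-0.4,"dz":0,"turn":0},{"grip":0,"dx":0,"dy":-0.4,"dz":0,"turn":0},{"grip":0,"dx":0,"dy":-0.4,"dz":0,"turn":0},{"grip":0,"dx":0,"dy":-0.4,"dz":0,"turn":0}]'
python3 s.py
```

```text
clock: 14.85
tool_pos: [0.5551, 0.0281, 0.0484]
tcp_rot: [3.13, 0.038, 0.004]
contact_force: [0.4, -3.6, 0.5]
gripper_width: 0.0428
t 14.85 pos [0.5551 0.0281 0.0484] yaw 0.024 jigxy -0.055 -0.0009 F [ 0.37 -3.57  0.51] w 0.04283291643413165 q [-0.15  0.27  1.9  -0.01  0.97 -0.17]
clock: 15.85
tool_pos: [0.555, 0.0324, 0.0483]
tcp_rot: [3.13, 0.038, 0.004]
contact_force: [-0.3, -4.6, -1.2]
gripper_width: 0.042
t 15.85 pos [0.555  0.0324 0.0483] yaw 0.0241 jigxy -0.0506 -0.001 F [-0.34 -4.56 -1.16] w 0.04200573769340177 q [-0.14  0.27  1.9  -0.01  0.97 -0.16]
```

```bash

python3 -m creep '[{"grip":0,"dx":0,"dy":-0.4,"dz":0,"turn":0},{"grip":0,"dx":0,"dy":-0.4,"dz":0,"turn":0},{"grip":0,"dx":0,"dy":-0.4,"dz":0,"turn":0},{"grip":0,"dx":0,"dy":-0.4,"dz":0,"turn":0},{"grip":0,"dx":0,"dy":-0.4,"dz":0,"turn":0},{"grip":0,"dx":0,"dy":-0.4,"dz":0,"turn":0},{"grip":0,"dx":0,"dy":-0.4,"dz":0,"turn":0},{"grip":0,"dx":0,"dy":-0.4,"dz":0,"turn":0},{"grip":0,"dx":0,"dy":-0.4,"dz":0,"turn":0},{"grip":0,"dx":0,"dy":-0.4,"dz":0,"turn":0}]'
python3 s.py;python3 m.py
```

```text
clock: 16.85
tool_pos: [0.5551, 0.0349, 0.0484]
tcp_rot: [3.127, 0.039, 0.004]
contact_force: [0.4, -5.4, -1.0]
gripper_width: 0.0427
t 16.85 pos [0.5551 0.0349 0.0484] yaw 0.0247 jigxy -0.0482 -0.0011 F [ 0.37 -5.43 -1.05] w 0.04272258060119637 q [-0.13  0.27  1.9  -0.02  0.97 -0.15]
side 2186 x [-41.9 -34.2 154.8 156.1] y [-41.9   2.6  45.8] ((57.07988357543945, 1.6484870910644531), (197.97328186035156, 89.19766235351562), 0.02133183740079403) 0.08734748684034223
 lower pts x [0.1523 0.1537 0.1605 0.1632 0.1643] 121
top 815 x [ 50.   52.8 148.5 149.2] y [-42.2  -0.4  44.9] ((100.19778442382812, 1.042510986328125), (89.57290649414062, 98.81906127929688), 88.69151306152344) 0.08905558202976953
 lower pts x [0.1567 0.16   0.1777 0.1791 0.1795] 65
```

```bash

python3 -m creep '[{"grip":0,"dx":0,"dy":-0.5,"dz":0,"turn":0},{"grip":0,"dx":0,"dy":-0.5,"dz":0,"turn":0},{"grip":0,"dx":0,"dy":-0.5,"dz":0,"turn":0},{"grip":0,"dx":0,"dy":-0.5,"dz":0,"turn":0},{"grip":0,"dx":0,"dy":-0.5,"dz":0,"turn":0},{"grip":0,"dx":0,"dy":-0.5,"dz":0,"turn":0},{"grip":0,"dx":0,"dy":-0.5,"dz":0,"turn":0},{"grip":0,"dx":0,"dy":-0.5,"dz":0,"turn":0},{"grip":0,"dx":0,"dy":-0.5,"dz":0,"turn":0},{"grip":0,"dx":0,"dy":-0.5,"dz":0,"turn":0}]'
python3 s.py
```

```text
clock: 17.95
tool_pos: [0.5551, 0.0352, 0.0485]
tcp_rot: [3.118, 0.04, 0.003]
contact_force: [-0.5, -7.5, 0.8]
gripper_width: 0.0427
t 17.95 pos [0.5551 0.0352 0.0485] yaw 0.0254 jigxy -0.0479 -0.0012 F [-0.51 -7.47  0.81] w 0.04270907628619024 q [-0.13  0.27  1.9  -0.03  0.97 -0.14]
```

```bash

python3 -m creep '[{"grip":0,"dx":0,"dy":-1,"dz":0,"turn":0},{"grip":0,"dx":0,"dy":-1,"dz":0,"turn":0},{"grip":0,"dx":0,"dy":-1,"dz":0,"turn":0},{"grip":0,"dx":0,"dy":-1,"dz":0,"turn":0},{"grip":0,"dx":0,"dy":-1,"dz":0,"turn":0},{"grip":0,"dx":0,"dy":-1,"dz":0,"turn":0},{"grip":0,"dx":0,"dy":-1,"dz":0,"turn":0},{"grip":0,"dx":0,"dy":-1,"dz":0,"turn":0},{"grip":0,"dx":0,"dy":-1,"dz":0,"turn":0},{"grip":0,"dx":0,"dy":-1,"dz":0,"turn":0}]'
python3 s.py
```

```text
clock: 18.95
tool_pos: [0.5554, 0.0365, 0.0487]
tcp_rot: [3.102, 0.042, 0.002]
contact_force: [0.6, -8.4, 0.1]
gripper_width: 0.0428
t 18.95 pos [0.5554 0.0365 0.0487] yaw 0.0271 jigxy -0.0465 -0.0015 F [ 0.57 -8.42  0.09] w 0.04276232185470775 q [-0.12  0.27  1.9  -0.05  0.97 -0.12]
```

```bash

python3 -m creep '[{"grip":0,"dx":0,"dy":-1,"dz":0,"turn":0},{"grip":0,"dx":0,"dy":-1,"dz":0,"turn":0},{"grip":0,"dx":0,"dy":-1,"dz":0,"turn":0},{"grip":0,"dx":0,"dy":-1,"dz":0,"turn":0},{"grip":0,"dx":0,"dy":-1,"dz":0,"turn":0},{"grip":0,"dx":0,"dy":-1,"dz":0,"turn":0},{"grip":0,"dx":0,"dy":-2,"dz":0,"turn":0},{"grip":0,"dx":0,"dy":-2,"dz":0,"turn":0},{"grip":0,"dx":0,"dy":-2,"dz":0,"turn":0},{"grip":0,"dx":0,"dy":-2,"dz":0,"turn":0}]'
python3 s.py; python3 m.py; ls -t pics | head -2
```

```text
clock: 19.95
tool_pos: [0.5559, 0.0384, 0.049]
tcp_rot: [3.079, 0.044, 0.001]
contact_force: [-0.6, -13.0, 0.1]
gripper_width: 0.0434
t 19.95 pos [0.5559 0.0384 0.049 ] yaw 0.0289 jigxy -0.0447 -0.002 F [ -0.61 -12.97   0.08] w 0.04339833055383593 q [-0.11  0.27  1.89 -0.07  0.97 -0.09]
side 2184 x [-35.7 -28.  160.  162. ] y [-42.4   1.9  45. ] ((63.20320129394531, 1.2650260925292969), (197.64610290527344, 89.1940689086914), 0.12907087802886963) 0.08740329737851803
 lower pts x [0.1573 0.1585 0.1633 0.1674 0.1688] 71
top 689 x [ 69.   72.4 155.3 158.6] y [-42.6  -1.6  45.1] ((114.62704467773438, 0.8996925354003906), (89.72215270996094, 89.205078125), 88.60055541992188) 0.08915502553405255
 lower pts x [0.1607 0.1663 0.1783 0.1792 0.1795] 54
m_top_2005.png
m_side_2000.png
```

```bash

python3 -m creep '[{"grip":0,"dx":0,"dy":-2,"dz":0,"turn":0},{"grip":0,"dx":0,"dy":-2,"dz":0,"turn":0},{"grip":0,"dx":0,"dy":-2,"dz":0,"turn":0},{"grip":0,"dx":0,"dy":-1.6,"dz":0,"turn":0},{"grip":0,"dx":0,"dy":-1.6,"dz":0,"turn":0},{"grip":0,"dx":0,"dy":-1.6,"dz":0,"turn":0},{"grip":0,"dx":0,"dy":-1.6,"dz":0,"turn":0},{"grip":0,"dx":0,"dy":-1.6,"dz":0,"turn":0},{"grip":0,"dx":0,"dy":-1.6,"dz":0,"turn":0},{"grip":0,"dx":0,"dy":-1.6,"dz":0,"turn":0}]'
python3 s.py; python3 m.py
```

```text
clock: 21.05
tool_pos: [0.556, 0.038, 0.0494]
tcp_rot: [3.048, 0.048, -0.004]
contact_force: [0.1, -12.3, 1.0]
gripper_width: 0.0427
t 21.05 pos [0.556  0.038  0.0494] yaw 0.0313 jigxy -0.045 -0.0021 F [  0.11 -12.33   1.02] w 0.04267358057403981 q [-0.09  0.28  1.89 -0.11  0.97 -0.06]
side 2180 x [-36.8 -28.3 160.8 162.4] y [-42.4   1.9  44.9] ((62.789241790771484, 0.9948272705078125), (198.78543090820312, 89.08427429199219), 0.3411729335784912) 0.08731786258043825
 lower pts x [0.158  0.1592 0.1633 0.1677 0.1698] 73
top 592 x [ 81.2  82.1 155.1 155.3] y [-43.   -1.5  44.7] ((119.24760437011719, 0.5548439025878906), (89.77117919921875, 73.84577178955078), 88.50594329833984) 0.08915574418827234
 lower pts x [0.163  0.1662 0.1779 0.1788 0.1798] 61
```

```bash

python3 -m creep '[{"grip":0,"dx":0,"dy":-2.4,"dz":0,"turn":0},{"grip":0,"dx":0,"dy":-2.4,"dz":0,"turn":0},{"grip":0,"dx":0,"dy":-2.4,"dz":0,"turn":0},{"grip":0,"dx":0,"dy":-2.4,"dz":0,"turn":0},{"grip":0,"dx":0,"dy":-2.4,"dz":0,"turn":0},{"grip":0,"dx":0,"dy":-2.4,"dz":0,"turn":0},{"grip":0,"dx":0,"dy":-2.4,"dz":0,"turn":0},{"grip":0,"dx":0,"dy":-2.4,"dz":0,"turn":0},{"grip":0,"dx":0,"dy":-2.4,"dz":0,"turn":0},{"grip":0,"dx":0,"dy":-2.4,"dz":0,"turn":0}]'
python3 s.py; python3 m.py; ls -t pics|head -2
```

```text
clock: 22.15
tool_pos: [0.5565, 0.0381, 0.05]
tcp_rot: [3.004, 0.052, -0.012]
contact_force: [-1.7, -16.3, 1.1]
gripper_width: 0.0429
t 22.15 pos [0.5565 0.0381 0.05  ] yaw 0.034 jigxy -0.045 -0.0025 F [ -1.7  -16.31   1.08] w 0.042892101339351944 q [-0.07  0.28  1.88 -0.17  0.98 -0.01]
side 2184 x [-37.1 -26.1 162.5 164.1] y [-42.6   1.7  44.8] ((63.404563903808594, 0.8328018188476562), (201.24156188964844, 89.05641174316406), 0.3351137042045593) 0.08742770735766713
 lower pts x [0.1593 0.1601 0.1626 0.1688 0.1699] 57
top 477 x [ 94.   97.1 154.9 155.4] y [-42.8  -2.2  45. ] ((124.82847595214844, 0.6494293212890625), (89.12593078613281, 61.02434539794922), 89.55288696289062) 0.08901885843834945
 lower pts x [0.1631 0.1637 0.1779 0.179  0.1794] 72
m_top_2225.png
m_side_2220.png
```

Wrist force is 16.3 N. Less about 4 N of sliding friction, that is about 12 N on the stamp, and the head travel past touch (about 9 mm) agrees. I hold it briefly once more, then back off.

```bash

python3 -m creep '[{"grip":0,"dx":0,"dy":-2.3,"dz":0,"turn":0},{"grip":0,"dx":0,"dy":-2.3,"dz":0,"turn":0},{"grip":0,"dx":0,"dy":-2.3,"dz":0,"turn":0},{"grip":0,"dx":0,"dy":-2.3,"dz":0,"turn":0},{"grip":0,"dx":0,"dy":-2.3,"dz":0,"turn":0},{"grip":0,"dx":0,"dy":-2.3,"dz":0,"turn":0},{"grip":0,"dx":0,"dy":-2.2,"dz":0,"turn":0},{"grip":0,"dx":0,"dy":-2.2,"dz":0,"turn":0},{"grip":0,"dx":0,"dy":-2.2,"dz":0,"turn":0},{"grip":0,"dx":0,"dy":-2.2,"dz":0,"turn":0}]'
python3 s.py
python3 -m creep '[{"grip":0,"dx":0,"dy":2,"dz":0,"turn":0},{"grip":0,"dx":0,"dy":3,"dz":0,"turn":0},{"grip":0,"dx":0,"dy":4,"dz":0,"turn":0},{"grip":0,"dx":0,"dy":6,"dz":0,"turn":0},{"grip":0,"dx":0,"dy":8,"dz":0,"turn":0},{"grip":0,"dx":0,"dy":8,"dz":0,"turn":0},{"grip":0,"dx":0,"dy":8,"dz":0,"turn":0},{"grip":0,"dx":0,"dy":8,"dz":0,"turn":0},{"grip":0,"dx":0,"dy":8,"dz":0,"turn":0},{"grip":0,"dx":0,"dy":8,"dz":0,"turn":0}]'
python3 s.py; python3 m.py; ls -t pics|head -2
```

```text
clock: 23.25
tool_pos: [0.5563, 0.0366, 0.0508]
tcp_rot: [2.961, 0.053, -0.022]
contact_force: [-1.3, -14.8, 2.0]
gripper_width: 0.0426
t 23.25 pos [0.5563 0.0366 0.0508] yaw 0.0339 jigxy -0.0465 -0.0024 F [ -1.29 -14.78   2.05] w 0.04259816523972245 q [-0.05  0.29  1.88 -0.22  0.99  0.03]
clock: 24.25
tool_pos: [0.5576, -0.028, 0.0621]
tcp_rot: [2.965, 0.052, -0.025]
contact_force: [0.0, 0.1, -0.9]
gripper_width: 0.0426
t 24.25 pos [ 0.5576 -0.028   0.0621] yaw 0.033 jigxy -0.1111 -0.0022 F [ 0.02  0.11 -0.88] w 0.04255052564334058 q [-0.17  0.26  1.88 -0.21  0.99 -0.09]
side 2180 x [-100.1  -30.9  156.3  157.5] y [-42.    1.8  45.4] ((28.810104370117188, 1.1472396850585938), (257.53314208984375, 89.48190307617188), 0.20814619958400726) 0.08738600774771318
 lower pts x [0.1537 0.1551 0.1618 0.1644 0.1658] 105
top 969 x [ 30.9  34.7 148.5 149.3] y [-42.1   0.2  44.8] ((90.29684448242188, 1.2714118957519531), (90.15869140625, 117.29360961914062), 88.9964370727539) 0.08909305947572989
 lower pts x [0.1567 0.1573 0.1759 0.1791 0.1798] 75
m_top_2435.png
m_side_2430.png
```

```bash

python3 -m creep '[{"grip":0,"dx":0,"dy":10,"dz":0,"turn":0},{"grip":0,"dx":0,"dy":10,"dz":0,"turn":0},{"grip":0,"dx":0,"dy":10,"dz":0,"turn":0},{"grip":0,"dx":0,"dy":10,"dz":0,"turn":0},{"grip":0,"dx":0,"dy":5,"dz":-10,"turn":0},{"grip":0,"dx":0,"dy":3,"dz":-15,"turn":0},{"grip":0,"dx":0,"dy":3,"dz":-15,"turn":0},{"grip":0,"dx":0,"dy":3,"dz":-15,"turn":0},{"grip":0,"dx":0,"dy":0,"dz":-5,"turn":0},{"grip":0,"dx":0,"dy":0,"dz":0,"turn":0}]'
python3 s.py; python3 m.py; python3 - <<'E'
from h import *
for n in('side','top'):
    cap(n,'end_%s.png'%n)
E
```

```text
clock: 25.35
tool_pos: [0.5617, -0.0749, 0.1389]
tcp_rot: [2.964, 0.049, -0.02]
contact_force: [1.7, 0.1, 0.9]
gripper_width: 0.0422
t 25.35 pos [ 0.5617 -0.0749  0.1389] yaw 0.0318 jigxy -0.1581 -0.0052 F [1.73 0.07 0.87] w 0.04223877804693073 q [-0.25  0.16  1.85 -0.19  1.11 -0.2 ]
side 2143 x [-31.9 -29.2 156.2 158.1] y [-42.2   2.2  45.2] ((63.094085693359375, 1.3681831359863281), (89.33723449707031, 189.97715759277344), 89.99137878417969) 0.08740020069346553
 lower pts x [0.1532 0.1553 0.1621 0.1642 0.1658] 107
top 1345 x [-12.5  -9.1 148.4 148.8] y [-42.7   0.8  44.8] ((68.13531494140625, 0.99298095703125), (161.5159912109375, 89.1031723022461), 0.17129400372505188) 0.088987150077285
 lower pts x [0.1568 0.1571 0.1757 0.179  0.1796] 80
```

View pics/end_side.png

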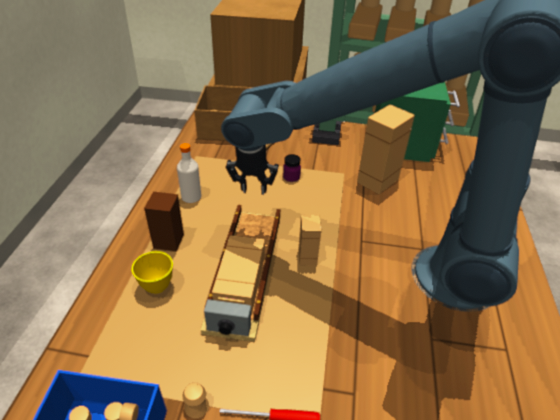

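View pics/end_top.png

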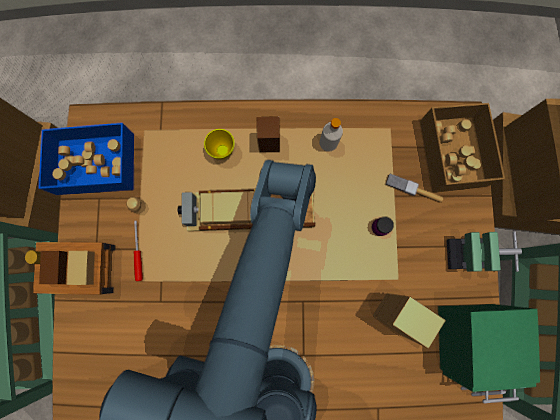

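The side view shows the blank flat in the trough at the stamp (around (275,240)), with the gripper clear behind it. The glue, walnut block, tub, jar, brush, driver and knob are all at their original pixels. I hand in.

```bash
python3 -c "
from workcell import finish_job;print(finish_job())"
```

```text
the job is handed in; nothing more can be done
None
```

I tipped the blank towards the stamp with a slow push near its top, slid it along the trough, pressed the stamp, backed off and handed the job in at about 25.5 s. No verdict is reported.

- **Pressing force:** the stamp force is inferred, not measured directly. The wrist read about 12–16 N for roughly three seconds. Sliding friction was about 4 N, so the stamp took roughly 8–9 N at first, then about 11–12 N. Head travel past first touch was about 9 mm, which gives about 11 N and agrees. The highest wrist reading I saw, taken at the end of each move, was 16.3 N.
- **Resting position:** after release the blank lies flat and centred within about 2 mm. The two cameras disagree on the head position: about 156 mm by the side camera and 149 mm by the top camera. Both are within the 120–170 mm limit.
- **Other objects:** the tool is clear of the blank, and the bystanders show no visible movement in the pictures.
- **Problems on the way:** my first approach had the fingertips too high at the blank's top edge, so I lowered the tool 25 mm and pushed again. The wrist also tilted by about 0.18 rad while pressing, with no visible consequence.

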